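# Collect turned spacers from a lathe's catch tray

## Task

Collect the two finished spacers, the ones with a flange at the foot, from the lathe's catch tray and set them down in the grey tote, each standing on its flange on the tote's floor. Leave the plain bar stub standing where it is in the tray.

Things in the scene. Friction and masses are not known exactly. Their poses are not given: they have to be found in the camera images.
- spacer_a: One of two identical finished aluminium wheel spacers, hat-shaped: a round flange 44 mm in diameter and 8 mm thick at the foot, on it a round barrel 28 mm in diameter ending 48 mm above the underside, with a dark 17 mm bore in the top face; about 80 g. Stands on its flange in the catch tray. Origin: centre of the flange's underside; z up along the barrel.
- spacer_b: The other spacer, same in every way, in the same tray: a low open grey tray on the bench, 300 x 280 mm, walls 35 mm high, floor 3 mm thick, the small lathe along its right (-y) side. It holds the spacers, the stub and a flat disc (44 mm in diameter, 12 mm high) in any order, centres 90 mm or more apart and 60 mm or more from the walls. Origin: centre of the flange's underside; z up.
- stub: Plain bar stub, an aluminium cylinder 28 mm in diameter and 48 mm high without flange or bore, standing in the same tray; it is scrap and stays there. Origin: centre of its underside; z up along its axis.
- tote: Open grey plastic tote standing loose and empty on the bench, left (+y) of the tray: outside 300 mm (its x) by 220 mm (its y) by 70 mm high, walls and floor 4 mm thick, about 0.7 kg. Origin: centre of its underside, so the inner floor lies at z = 4 mm; x along its long side, z up.

How it is judged:
By the outcome, as a careful person would: the job done as asked, in the order asked, and still so for the second after the job is handed in, with the robot touching nothing.
It also fails if it takes over 72 s, if anything falls off the work surface, if the arm or the gripper's body presses on something with over 40 N, if the wrist force passes 120 N, or if a joint passes its speed limit or range.

## Robot

A 6-joint arm with a two-finger parallel gripper is mounted at the origin on the work surface. World frame = base frame: x ahead of the robot, y to its left, z up, the work surface at z = 0. Lengths are in m, angles in degrees, forces in N, time in s.
With the tool pointing down it reaches from about 0.35 to 0.925 m from the base axis. Payload 6.4 kg.
Tool frame: the origin (TCP) lies on the centre line of the jaws, within the pads' length; the fingertips stand 25 mm ahead of it and the grasp point (between the pads) lies 6 mm ahead of it; z points along the fingers, y is the line along which they close (so a half turn about z gives the same grasp; the last joint's range is limited). The gripper opens to 94 mm and grips with 3 to 60 N. Pads are 16 mm wide; open, the fingers measure 119 mm over their backs; the gripper's body (75 mm by 177 mm) begins 78 mm behind the grasp point.
Start: joints at [-9.975, 14.043, 89.255, -0, 76.702, -9.975], TCP at [0.65, 0, 0.23] pointing down, gripper open.
Joint ranges: [-179.41, 179.41], [-58.25, 129.5], [7.25, 145.43], [-54.29, 234.29], [11.92, 165.04], [-157.13, 157.13]. Speed limits (degrees/s): [147.25, 147.25, 180, 180, 180, 180].

## Interface

Orientations are given as a 3x3 rotation matrix whose columns are the frame's x, y, z axes.
In Python, from plant import get_obs, snapshot, get_calibration, arm gives the robot as it stands.
- The arm moves only by the tool jog_arm, never from a script. Its argument "plan" is text: rows parted by semicolons, each of 7 numbers parted by spaces: the turn, a rotation vector about the tool's x, y, z in units of 8 degrees (1.0 is 8 degrees), then the shift along the tool's x, y, z in units of 25 mm (1.0 is 25 mm), then the closure, from 0 (fully open) to 1 (shut). A call has 1 to 5 rows; each row is the pose to reach, as a shift and turn from the pose commanded when the call began, along the tool's axes at that moment; what a row does not reach only later rows make up. A row lasts 1/10 s, in which the tool goes at most 50 mm and 8.59 degrees, less where a joint would pass 70% of its speed; a pose out of reach is approached as far as the arm can. A call with a gripper value outside its range is refused whole. The fingers move at their own pace and stop on an object; the grip force is fixed at half the most. Time passes only in rows, so rows that repeat a pose let the fingers close. It gives the time, the measured TCP pose, the force, the opening and the grip force at its end, in the units of the state.
- get_obs(): the state, without advancing time (a new reading comes with each control period).
- snapshot(name): name is "scene" or "side" or "wrist"; returns (picture, depth): 420x560x3 uint8, red, green, blue; 420x560 float32, m along the optical axis (not along the pixel's ray), 0 where there is no reading.
- get_calibration(name): a dict with "fx", "fy", "cx", "cy" (pixels), "k1" (the pictures are not rectified: a ray, as slopes to the right and down, at radius r is drawn at 1 + k1 r^2 times it, then the intrinsics apply), "R" (3x3) and "t" (3): a world point X has camera coordinates R X + t. Camera axes: x right, y down, z forward; pixel columns grow to the right and rows downward; lengths in m; the calibration is good to about 2 mm. A picture is of the moment at which its call begins: read the wrist's pose just before it. get_calibration takes no time and is no camera call; for the wrist camera it gives the pose at the moment of the call.
- arm.close_job(): hands the job in; it is judged then, once.
The state is a dict: "time": time; "joint_pos": joint angles; "qvel": joint speeds; "joint_efforts": joint torques, N m; "tool_pos": TCP position; "ee_rot": TCP orientation; "wrist_force": force on the tool from outside, world axes, zero at the start; "torque": the same for the moment, N m; "width": opening from 0.0 (shut) to 1.0 (fully open); "grip_force": force on a finger pad.
Only numpy, scipy, OpenCV 4.12 (cv2) and the standard library are available. Lean on these libraries where they do the work, as an engineer would, in place of code of your own. Each camera call takes 0.05 s, during which the arm holds its last target. There are 200 camera calls.

## Working session

There is one attempt and no reset: what is moved stays moved. The work goes in short steps, Python scripts to look and compute and a tool call to move; the robot and the scene stay as the last step left them, time stands still between calls to the robot, and variables do not carry over. Pictures are saved under pics/ and viewed, at most 10 in all, crops included, and the job is handed in when it is done.

Besides the shell and the picture viewer there is one more tool, called after ">>>" as name(argument=value, ...), one argument or row to a line, values as JSON. jog_arm: Moves the arm, as the interface text tells. Its arguments: {"type":"object","properties":{"plan":{"type":"string"}},"required":["plan"]}

```bash
mkdir -p pics; cat > h.py <<'E'
import numpy as np, cv2
from plant import get_obs, snapshot, get_calibration, arm
def cloud(name):
    c=get_calibration(name); im,d=snapshot(name)
    K=np.array([[c['fx'],0,c['cx']],[0,c['fy'],c['cy']],[0,0,1.]])
    h,w=d.shape; u,v=np.meshgrid(np.arange(w),np.arange(h))
    n=cv2.undistortPoints(np.stack([u,v],-1).reshape(-1,1,2).astype(float),K,np.array([c['k1'],0,0,0,0.])).reshape(h,w,2)
    P=np.dstack([n[...,0]*d,n[...,1]*d,d])
    W=(P-np.array(c['t']))@np.array(c['R']); W[d==0]=np.nan
    return im,W
def save(im,f,s=1): cv2.imwrite('pics/'+f,cv2.resize(im[...,::-1],None,fx=s,fy=s,interpolation=2))
E
python3 - <<'E'
from h import *
o=get_obs(); print(o)
a,W=cloud('scene'); b,W2=cloud('side'); np.savez('s.npz',W=W,W2=W2,a=a,b=b)
save(a,'scene.png',1.4); save(b,'side.png',1.4)
E
```

```text
{'time': 0.0, 'joint_pos': array([-9.97443548e+00,  1.40843866e+01,  8.93230870e+01, -3.35438403e-04,
        7.67008421e+01, -9.97642182e+00]), 'qvel': array([-0.0486122 , -0.20333248,  0.05870809,  0.0681488 ,  0.02206313,
       -0.01734592]), 'joint_efforts': array([ 8.38778797e-04, -4.15839279e+01, -3.14599335e+01,  6.84806099e-02,
        3.33599187e-02, -1.41738678e-04]), 'tool_pos': array([6.49459324e-01, 1.08141342e-04, 2.29359441e-01]), 'ee_rot': array([[-3.57205946e-05,  9.99998264e-01, -1.86287611e-03],
       [ 9.99999948e-01,  3.63201915e-05,  3.21833419e-04],
       [ 3.21900520e-04, -1.86286452e-03, -9.99998213e-01]]), 'wrist_force': array([-0.24983597, -0.41245323, -0.31415797]), 'torque': array([0.0237597 , 0.00598939, 0.03839729]), 'grip_force': 0.0, 'width': 1.0020024425582859}
```

View pics/scene.png

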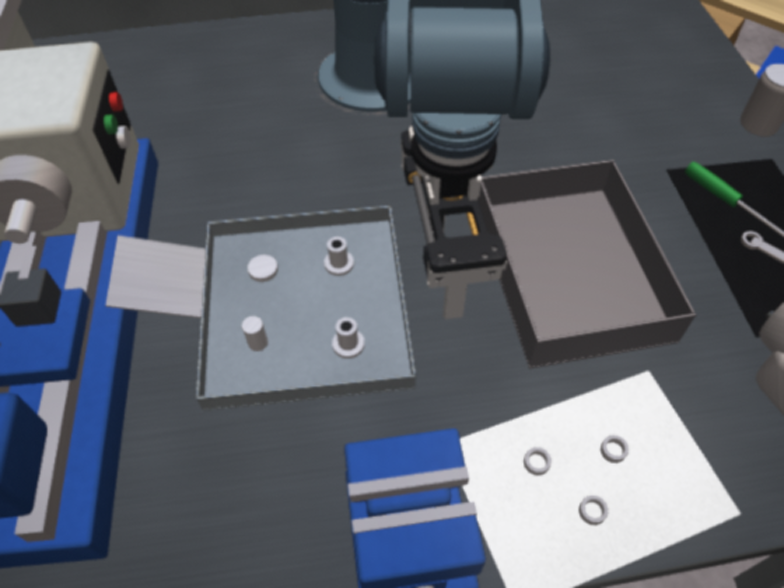

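View pics/side.png

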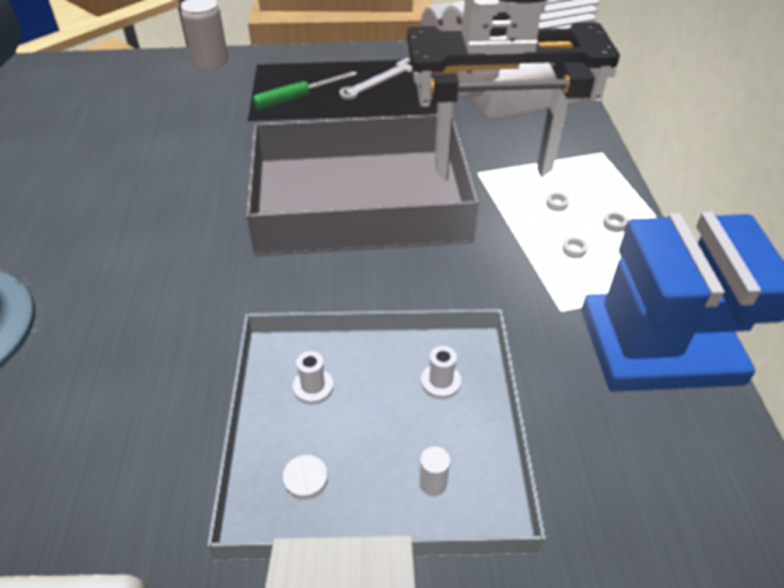

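The scene picture shows the spacers at about (338,255) and (347,337), the stub at (254,333), the disc at (262,267) and the tote centred near (590,260). In the side picture the spacers are at (311,375) and (442,370), and the stub at (434,470). Next I'll measure them from the depth.

```bash
python3 - <<'E'
import numpy as np,cv2
z=np.load('s.npz')
for nm,pts in (('W',[(337,250),(347,332),(254,333)]),('W2',[(311,370),(442,367),(434,470)])):
    W=z[nm]
    for u,v in pts:
        u=int(u/1.4);v=int(v/1.4)
        P=W[v-30:v+30,u-25:u+25].reshape(-1,3)
        T=P[(P[:,2]>.046)&(P[:,2]<.056)]
        F=P[(P[:,2]>.008)&(P[:,2]<.015)]
        f=lambda Q:(((Q.min(0)+Q.max(0))/2).round(4),np.ptp(Q,axis=0).round(3),len(Q)) if len(Q) else None
        print(nm,f(T),f(F))
    P=W.reshape(-1,3); T=P[(P[:,2]>.066)&(P[:,2]<.073)&(P[:,1]>.08)&(P[:,1]<.55)&(P[:,0]>.2)&(P[:,0]<.85)]
    print('rim',T.min(0),T.max(0),cv2.minAreaRect(T[:,:2].astype(np.float32)*1000))
    T=P[(P[:,2]>.001)&(P[:,2]<.007)&(P[:,1]>.16)&(P[:,1]<.4)&(P[:,0]>.35)&(P[:,0]<.7)]
    print('trayrim',(lambda Q:(Q.min(0),Q.max(0)))(P[(abs(P[:,2]-.035)<.003)&(P[:,1]>-.3)&(P[:,1]<.1)&(P[:,0]>.3)&(P[:,0]<.75)]))
E
```

```text
W (array([ 0.4517, -0.111 ,  0.0504]), array([0.03 , 0.027, 0.009]), 138) (array([ 0.4216, -0.1067,  0.0115]), array([0.106, 0.108, 0.007]), 269)
W (array([ 0.5957, -0.1118,  0.0503]), array([0.028, 0.028, 0.008]), 169) (array([ 0.5975, -0.1116,  0.0115]), array([0.038, 0.043, 0.007]), 180)
W (array([ 0.5734, -0.2339,  0.0509]), array([0.027, 0.026, 0.009]), 164) (array([ 0.5363, -0.2359,  0.0115]), array([0.103, 0.031, 0.007]), 27)
rim [0.35864062 0.11655023 0.06600627] [0.76234634 0.42718462 0.07299839] ((564.5684814453125, 271.3648986816406), (406.8960876464844, 298.71112060546875), 2.22792387008667)
trayrim (array([ 0.36465641, -0.29988689,  0.03200205]), array([ 0.67396661, -0.021675  ,  0.03796891]))
W2 (array([ 0.4522, -0.1118,  0.0501]), array([0.027, 0.028, 0.008]), 254) (array([ 0.4474, -0.0796,  0.0115]), array([0.082, 0.108, 0.007]), 345)
W2 (array([ 0.5949, -0.1126,  0.0499]), array([0.026, 0.027, 0.008]), 233) (array([ 0.6031, -0.0824,  0.0115]), array([0.082, 0.104, 0.007]), 371)
W2 (array([ 0.5733, -0.2356,  0.0504]), array([0.027, 0.029, 0.009]), 338) (array([ 0.5729, -0.2442,  0.0115]), array([0.026, 0.012, 0.006]), 47)
rim [0.36126343 0.11367956 0.06602863] [0.83924584 0.46178775 0.07275134] ((603.1358642578125, 289.6032409667969), (482.4608459472656, 338.89892578125), 1.8686035871505737)
trayrim (array([ 0.36436149, -0.29998373,  0.032002  ]), array([ 0.67359785, -0.02154938,  0.03793901]))
```

```bash
python3 - <<'E'
from h import *
for nm,px in (('scene',[(482,178),(612,163),(690,318),(533,340)]),('side',[(253,122),(460,113),(475,205),(249,214)])):
    c=get_calibration(nm);K=np.array([[c['fx'],0,c['cx']],[0,c['fy'],c['cy']],[0,0,1.]])
    n=cv2.undistortPoints(np.array(px,float).reshape(-1,1,2)/1.4,K,np.array([c['k1'],0,0,0,0.])).reshape(-1,2)
    R=np.array(c['R']);C=-R.T@np.array(c['t']); r=np.c_[n,np.ones(4)]@R
    Q=C+r*((.07-C[2])/r[:,2])[:,None]; print(nm,Q[:,:2].round(3).tolist(),Q.mean(0))
E
```

```text
scene [[0.372, 0.122], [0.369, 0.332], [0.664, 0.337], [0.665, 0.122]] [0.51738341 0.22829668 0.07      ]
side [[0.359, 0.337], [0.672, 0.344], [0.662, 0.119], [0.371, 0.118]] [0.51595919 0.22952763 0.07      ]
```

>>> jog_arm(
  plan="0 0 0 -2 0 0 0; 0 0 0 -4.48 -2.2 0 0; 0 0 0 -4.48 -2.2 2 0; 0 0 0 -4.48 -2.2 4 0; 0 0 0 -4.48 -2.2 4 0",
)

```text
time: 0.6
tool_pos: [0.5902, -0.1113, 0.1239]
ee_rot: [[0.002, 1.0, -0.011], [1.0, -0.002, 0.004], [0.004, -0.011, -1.0]]
wrist_force: [-0.1, -0.4, -1.1]
width: 1.001
grip_force: 0.0
```

```bash
python3 - <<'E'
from h import *
im,W=cloud('wrist'); o=get_obs(); print(o['tool_pos'],o['ee_rot'].round(4).tolist())
P=W.reshape(-1,3); P=P[~np.isnan(P[:,0])]
Q=P[(abs(P[:,2]-.051)<.004)&(np.hypot(P[:,0]-.595,P[:,1]+.112)<.022)]
print(len(Q),Q.min(0) if len(Q) else 0,Q.max(0) if len(Q) else 0)
save(im,'w1.png')
E
```

```text
[ 0.59160899 -0.11117674  0.12552792] [[0.0009, 1.0, -0.0089], [1.0, -0.0009, 0.0035], [0.0035, -0.0089, -1.0]]
1195 [ 0.58138819 -0.12700689  0.04702806] [ 0.60895835 -0.09874713  0.0543668 ]
```

View pics/w1.png

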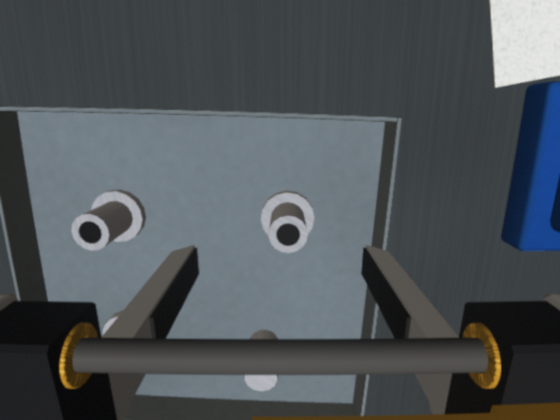

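The wrist view shows the barrel at (288,235) between the open fingers, and its measured centre is (0.595, -0.113), matching the target. I'll go down.

>>> jog_arm(
  plan="0 0 0 0 0 1 0; 0 0 0 0 0 2 0; 0 0 0 0 0 2.8 0; 0 0 0 0 0 3.3 0; 0 0 0 0 0 3.55 0",
)

```text
time: 1.15
tool_pos: [0.5959, -0.1117, 0.0422]
ee_rot: [[-0.001, 1.0, 0.001], [1.0, 0.001, -0.0], [-0.0, 0.001, -1.0]]
wrist_force: [0.5, -0.1, -0.0]
width: 1.001
grip_force: 0.0
```

>>> jog_arm(
  plan="0 0 0 0 0 0 0; 0 0 0 0 0 0 0; 0 0 0 0 0 0 0; 0 0 0 0 0 0 0.4; 0 0 0 0 0 0 0.5",
)

```text
time: 1.65
tool_pos: [0.5953, -0.1121, 0.0423]
ee_rot: [[0.0, 1.0, 0.001], [1.0, -0.0, -0.0], [-0.0, 0.001, -1.0]]
wrist_force: [-0.1, -0.6, 0.8]
width: 0.864
grip_force: 0.0
```

>>> jog_arm(
  plan="0 0 0 0 0 0 0.6; 0 0 0 0 0 0 0.7; 0 0 0 0 0 0 0.85; 0 0 0 0 0 0 1; 0 0 0 0 0 0 1",
)

```text
time: 2.15
tool_pos: [0.595, -0.112, 0.0417]
ee_rot: [[0.0, 1.0, -0.0], [1.0, -0.0, 0.0], [0.0, -0.0, -1.0]]
wrist_force: [-0.7, -0.3, 0.9]
width: 0.441
grip_force: 0.0
```

>>> jog_arm(
  plan="0 0 0 0 0 0 1; 0 0 0 0 0 0 1; 0 0 0 0 0 0 1; 0 0 0 0 0 0 1; 0 0 0 0 0 0 1",
)

```text
time: 2.65
tool_pos: [0.595, -0.112, 0.0417]
ee_rot: [[0.0, 1.0, -0.0], [1.0, -0.0, 0.0], [0.0, -0.0, -1.0]]
wrist_force: [0.1, -0.2, -0.2]
width: 0.294
grip_force: 30.0
```

>>> jog_arm(
  plan="0 0 0 0 0 -0.5 1; 0 0 0 0 0 -1.5 1; 0 0 0 0 0 -2.7 1; 0 0 0 0 0 -3.8 1; 0 0 0 0 0 -4.4 1",
)

```text
time: 3.15
tool_pos: [0.5963, -0.1124, 0.1553]
ee_rot: [[-0.0, 1.0, 0.004], [1.0, 0.0, -0.002], [-0.002, 0.004, -1.0]]
wrist_force: [0.3, -1.0, 0.4]
width: 0.294
grip_force: 30.0
```

>>> jog_arm(
  plan="0 0 0 1 0 0 1; 0 0 0 2.5 0 0 1; 0 0 0 4 0 0 1; 0 0 0 5.5 0 0 1; 0 0 0 7 0 0 1",
)

```text
time: 3.65
tool_pos: [0.5945, 0.0644, 0.1516]
ee_rot: [[0.0, 1.0, -0.001], [1.0, -0.0, 0.0], [0.0, -0.001, -1.0]]
wrist_force: [0.6, -0.4, -0.6]
width: 0.293
grip_force: 30.0
```

>>> jog_arm(
  plan="0 0 0 1.5 0 0 1; 0 0 0 3 -0.2 0 1; 0 0 0 4.5 -0.4 0 1; 0 0 0 6 -0.5 0 1; 0 0 0 7 -0.6 0 1",
)

```text
time: 4.15
tool_pos: [0.5791, 0.2403, 0.1516]
ee_rot: [[-0.002, 1.0, -0.001], [1.0, 0.002, 0.0], [0.0, -0.001, -1.0]]
wrist_force: [0.3, -0.6, -1.4]
width: 0.291
grip_force: 30.0
```

>>> jog_arm(
  plan="0 0 0 0.7 0 0 1; 0 0 0 1.28 0 0 1; 0 0 0 1.28 0 0 1; 0 0 0 1.28 0 0 1; 0 0 0 1.28 0 0 1",
)

```text
time: 4.65
tool_pos: [0.5803, 0.2689, 0.1516]
ee_rot: [[0.001, 1.0, -0.0], [1.0, -0.001, -0.0], [-0.0, -0.0, -1.0]]
wrist_force: [0.2, 0.2, -1.2]
width: 0.293
grip_force: 30.0
```

>>> jog_arm(
  plan="0 0 0 0 0 1 1; 0 0 0 0 0 2.2 1; 0 0 0 0 0 3.2 1; 0 0 0 0 0 3.8 1; 0 0 0 0 0 4.1 1",
)

```text
time: 5.15
tool_pos: [0.5794, 0.2691, 0.0476]
ee_rot: [[0.001, 1.0, -0.002], [1.0, -0.001, -0.001], [-0.001, -0.002, -1.0]]
wrist_force: [-0.4, 0.0, 0.2]
width: 0.291
grip_force: 30.0
```

>>> jog_arm(
  plan="0 0 0 0 0 0 1; 0 0 0 0 0 0.05 1; 0 0 0 0 0 0.1 1; 0 0 0 0 0 0.15 1; 0 0 0 0 0 0.2 1",
)

```text
time: 5.65
tool_pos: [0.5804, 0.2702, 0.0448]
ee_rot: [[-0.0, 1.0, 0.001], [1.0, 0.0, 0.0], [0.0, 0.001, -1.0]]
wrist_force: [-0.8, 0.4, -0.8]
width: 0.292
grip_force: 30.0
```

>>> jog_arm(
  plan="0 0 0 0 0 0.02 1; 0 0 0 0 0 0.04 1; 0 0 0 0 0 0.04 1; 0 0 0 0 0 0.04 1; 0 0 0 0 0 0.04 1",
)

```text
time: 6.15
tool_pos: [0.58, 0.27, 0.0432]
ee_rot: [[0.0, 1.0, -0.0], [1.0, -0.0, 0.0], [0.0, -0.0, -1.0]]
wrist_force: [-0.4, -0.2, -0.8]
width: 0.291
grip_force: 30.0
```

>>> jog_arm(
  plan="0 0 0 0 0 0.02 1; 0 0 0 0 0 0.03 1; 0 0 0 0 0 0.03 1; 0 0 0 0 0 0.03 1; 0 0 0 0 0 0.03 1",
)

```text
time: 6.65
tool_pos: [0.5801, 0.27, 0.0427]
ee_rot: [[0.0, 1.0, 0.0], [1.0, -0.0, 0.0], [0.0, 0.0, -1.0]]
wrist_force: [-0.6, 0.1, 1.5]
width: 0.295
grip_force: 30.0
```

>>> jog_arm(
  plan="0 0 0 0 0 0 0.6; 0 0 0 0 0 0 0.5; 0 0 0 0 0 0 0.4; 0 0 0 0 0 0 0.3; 0 0 0 0 0 0 0.3",
)

```text
time: 7.15
tool_pos: [0.58, 0.27, 0.0424]
ee_rot: [[-0.0, 1.0, -0.0], [1.0, 0.0, -0.0], [-0.0, -0.0, -1.0]]
wrist_force: [0.4, 0.8, -0.8]
width: 0.675
grip_force: 0.0
```

>>> jog_arm(
  plan="0 0 0 0 0 0 0.2; 0 0 0 0 0 0 0.2; 0 0 0 0 0 -0.5 0.2; 0 0 0 0 0 -1.5 0.2; 0 0 0 0 0 -3 0.2",
)

```text
time: 7.65
tool_pos: [0.5785, 0.2696, 0.1169]
ee_rot: [[0.0, 1.0, -0.004], [1.0, -0.0, -0.001], [-0.001, -0.004, -1.0]]
wrist_force: [0.4, 0.3, 0.7]
width: 0.801
grip_force: 0.0
```

Released upright. Now back to the second spacer.

>>> jog_arm(
  plan="0 0 0 0 0 -1 0; 0 0 0 -1.5 0 -1.3 0; 0 0 0 -3 -0.6 -1.3 0; 0 0 0 -4.5 -1.2 -1.3 0; 0 0 0 -6 -1.8 -1.3 0",
)

```text
time: 8.15
tool_pos: [0.5347, 0.1188, 0.1511]
ee_rot: [[-0.0, 1.0, 0.002], [1.0, 0.0, -0.0], [-0.0, 0.002, -1.0]]
wrist_force: [-0.1, -1.4, 0.5]
width: 1.001
grip_force: 0.0
```

>>> jog_arm(
  plan="0 0 0 -1.5 -0.6 0 0; 0 0 0 -3 -1.2 0 0; 0 0 0 -4.5 -1.8 0 0; 0 0 0 -6 -2.4 0 0; 0 0 0 -7.5 -3 0 0",
)

```text
time: 8.65
tool_pos: [0.4595, -0.0689, 0.1511]
ee_rot: [[-0.0, 1.0, 0.002], [1.0, 0.0, -0.001], [-0.001, 0.002, -1.0]]
wrist_force: [0.3, 0.3, -0.2]
width: 0.999
grip_force: 0.0
```

>>> jog_arm(
  plan="0 0 0 -1 -0.3 0 0; 0 0 0 -1.78 -0.32 0 0; 0 0 0 -1.78 -0.32 0.5 0; 0 0 0 -1.78 -0.32 1 0; 0 0 0 -1.78 -0.32 1 0",
)

```text
time: 9.15
tool_pos: [0.4504, -0.1103, 0.1225]
ee_rot: [[-0.001, 1.0, -0.004], [1.0, 0.001, 0.003], [0.003, -0.004, -1.0]]
wrist_force: [-0.0, -0.1, -0.9]
width: 0.999
grip_force: 0.0
```

```bash
python3 - <<'E'
from h import *
im,W=cloud('wrist'); o=get_obs(); print(o['tool_pos'],o['ee_rot'].round(4).tolist())
P=W.reshape(-1,3); P=P[~np.isnan(P[:,0])]
Q=P[(abs(P[:,2]-.051)<.004)&(np.hypot(P[:,0]-.452,P[:,1]+.112)<.022)]
print(len(Q),Q.min(0),Q.max(0))
a,_=cloud('scene'); save(a,'s2.png',1.4)
E
```

```text
[ 0.45103041 -0.1105213   0.12338872] [[-0.0013, 1.0, -0.0031], [1.0, 0.0013, 0.0018], [0.0018, -0.0031, -1.0]]
1207 [ 0.43870755 -0.12552881  0.04708324] [ 0.4662477  -0.09782558  0.05464323]
```

View pics/s2.png

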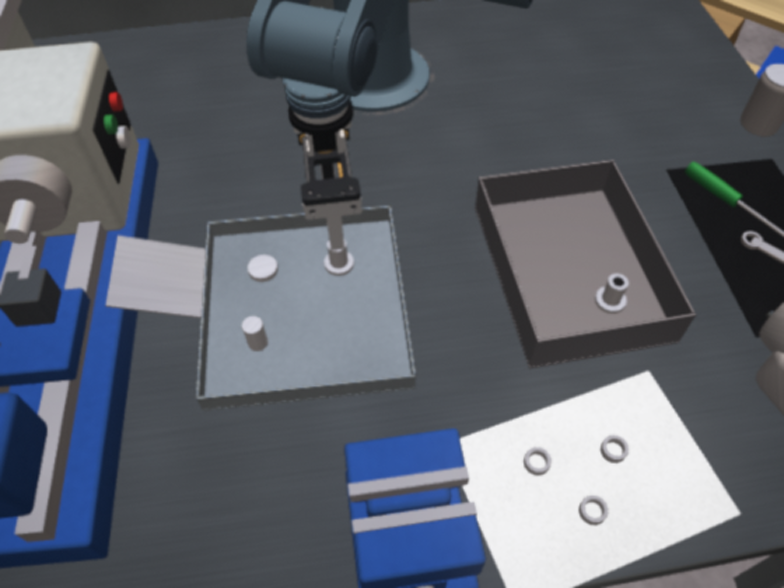

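The first spacer is standing in the tote at (613,293), and the gripper is above the second, whose measured centre is (0.4525, -0.1117). I'll grasp it.

>>> jog_arm(
  plan="0 0 0 0 0 1 0; 0 0 0 0 0 2 0; 0 0 0 0 0 2.8 0; 0 0 0 0 0 3.2 0; 0 0 0 0 0 3.32 0",
)

```text
time: 9.75
tool_pos: [0.4517, -0.1113, 0.0412]
ee_rot: [[-0.001, 1.0, -0.001], [1.0, 0.001, 0.001], [0.001, -0.001, -1.0]]
wrist_force: [-0.1, 0.1, 0.3]
width: 0.999
grip_force: 0.0
```

>>> jog_arm(
  plan="0 0 0 0 0 0 0; 0 0 0 0 0 0 0; 0 0 0 0 0 0 0.4; 0 0 0 0 0 0 0.5; 0 0 0 0 0 0 0.6",
)

```text
time: 10.25
tool_pos: [0.4523, -0.1122, 0.0424]
ee_rot: [[0.0, 1.0, 0.001], [1.0, -0.0, -0.0], [-0.0, 0.001, -1.0]]
wrist_force: [-0.0, 0.3, -0.5]
width: 0.785
grip_force: 0.0
```

>>> jog_arm(
  plan="0 0 0 0 0 0 0.7; 0 0 0 0 0 0 0.85; 0 0 0 0 0 0 1; 0 0 0 0 0 0 1; 0 0 0 0 0 0 1",
)

```text
time: 10.75
tool_pos: [0.452, -0.112, 0.0419]
ee_rot: [[0.0, 1.0, -0.0], [1.0, -0.0, 0.0], [0.0, -0.0, -1.0]]
wrist_force: [0.7, -0.1, 0.3]
width: 0.359
grip_force: 0.0
```

>>> jog_arm(
  plan="0 0 0 0 0 0 1; 0 0 0 0 0 0 1; 0 0 0 0 0 0 1; 0 0 0 0 0 0 1; 0 0 0 0 0 0 1",
)

```text
time: 11.25
tool_pos: [0.452, -0.112, 0.0419]
ee_rot: [[0.0, 1.0, 0.0], [1.0, -0.0, 0.0], [0.0, 0.0, -1.0]]
wrist_force: [0.6, -0.2, -0.8]
width: 0.293
grip_force: 30.0
```

>>> jog_arm(
  plan="0 0 0 0 0 -0.5 1; 0 0 0 0 0 -1.5 1; 0 0 0 0 0 -2.7 1; 0 0 0 0 0 -3.8 1; 0 0 0 0 0 -4.4 1",
)

```text
time: 11.75
tool_pos: [0.4531, -0.1125, 0.1554]
ee_rot: [[-0.0, 1.0, 0.004], [1.0, 0.0, -0.002], [-0.002, 0.004, -1.0]]
wrist_force: [0.7, -0.2, -1.9]
width: 0.292
grip_force: 30.0
```

>>> jog_arm(
  plan="0 0 0 1 0 0 1; 0 0 0 2.5 0 0 1; 0 0 0 4 0 0 1; 0 0 0 5.5 0.1 0 1; 0 0 0 7 0.2 0 1",
)

```text
time: 12.25
tool_pos: [0.4569, 0.0645, 0.1529]
ee_rot: [[0.0, 1.0, 0.001], [1.0, -0.0, -0.0], [-0.0, 0.001, -1.0]]
wrist_force: [-0.8, 0.1, -0.7]
width: 0.293
grip_force: 30.0
```

>>> jog_arm(
  plan="0 0 0 1.5 0 0 1; 0 0 0 3 0.1 0 1; 0 0 0 4.2 0.12 0 1; 0 0 0 5.08 0.12 0 1; 0 0 0 5.08 0.12 0 1",
)

```text
time: 12.75
tool_pos: [0.4597, 0.192, 0.1527]
ee_rot: [[-0.004, 1.0, 0.0], [1.0, 0.004, 0.0], [0.0, 0.0, -1.0]]
wrist_force: [-0.3, -0.2, -1.0]
width: 0.292
grip_force: 30.0
```

>>> jog_arm(
  plan="0 0 0 0 0 0 1; 0 0 0 0 0 0 1; 0 0 0 0 0 1 1; 0 0 0 0 0 2 1; 0 0 0 0 0 3 1",
)

```text
time: 13.25
tool_pos: [0.4604, 0.1889, 0.0765]
ee_rot: [[0.002, 1.0, 0.001], [1.0, -0.002, -0.0], [-0.0, 0.001, -1.0]]
wrist_force: [-0.5, 0.8, -1.1]
width: 0.29
grip_force: 30.0
```

>>> jog_arm(
  plan="0 0 0 0 0 0.6 1; 0 0 0 0 0 1.05 1; 0 0 0 0 0 1.2 1; 0 0 0 0 0 1.25 1; 0 0 0 0 0 1.28 1",
)

```text
time: 13.75
tool_pos: [0.4607, 0.1899, 0.0457]
ee_rot: [[0.0, 1.0, 0.002], [1.0, -0.0, 0.0], [0.0, 0.002, -1.0]]
wrist_force: [0.0, 0.6, -1.1]
width: 0.29
grip_force: 30.0
```

>>> jog_arm(
  plan="0 0 0 0 0 0.02 1; 0 0 0 0 0 0.04 1; 0 0 0 0 0 0.06 1; 0 0 0 0 0 0.06 1; 0 0 0 0 0 0.06 1",
)

```text
time: 14.25
tool_pos: [0.46, 0.1901, 0.0435]
ee_rot: [[-0.0, 1.0, 0.0], [1.0, 0.0, 0.0], [0.0, 0.0, -1.0]]
wrist_force: [0.2, 0.1, -0.7]
width: 0.293
grip_force: 30.0
```

>>> jog_arm(
  plan="0 0 0 0 0 0.02 1; 0 0 0 0 0 0.03 1; 0 0 0 0 0 0.03 1; 0 0 0 0 0 0.03 1; 0 0 0 0 0 0.03 1",
)

```text
time: 14.75
tool_pos: [0.4601, 0.19, 0.0429]
ee_rot: [[-0.0, 1.0, -0.0], [1.0, 0.0, 0.0], [0.0, -0.0, -1.0]]
wrist_force: [-1.8, -0.5, 3.2]
width: 0.292
grip_force: 30.0
```

>>> jog_arm(
  plan="0 0 0 0 0 0 0.6; 0 0 0 0 0 0 0.5; 0 0 0 0 0 0 0.4; 0 0 0 0 0 0 0.3; 0 0 0 0 0 0 0.3",
)

```text
time: 15.25
tool_pos: [0.46, 0.19, 0.0426]
ee_rot: [[0.0, 1.0, -0.0], [1.0, -0.0, -0.0], [-0.0, -0.0, -1.0]]
wrist_force: [0.0, -0.2, -0.0]
width: 0.675
grip_force: 0.0
```

>>> jog_arm(
  plan="0 0 0 0 0 0 0.2; 0 0 0 0 0 0 0.2; 0 0 0 0 0 -0.5 0.2; 0 0 0 0 0 -1.5 0.2; 0 0 0 0 0 -3 0.2",
)

```text
time: 15.75
tool_pos: [0.4585, 0.1897, 0.1176]
ee_rot: [[0.0, 1.0, -0.004], [1.0, -0.0, -0.001], [-0.001, -0.004, -1.0]]
wrist_force: [0.3, -0.1, -0.5]
width: 0.799
grip_force: 0.0
```

>>> jog_arm(
  plan="0 0 0 0 0 -1 0.2; 0 0 0 -1.5 0 -2 0.2; 0 0 0 -3 0 -3 0.2; 0 0 0 -5 0 -3 0.2; 0 0 0 -6 0 -3 0.2",
)

```text
time: 16.25
tool_pos: [0.4606, 0.0375, 0.195]
ee_rot: [[0.002, 1.0, 0.004], [1.0, -0.002, -0.001], [-0.001, 0.004, -1.0]]
wrist_force: [-0.7, 1.1, -0.6]
width: 0.799
grip_force: 0.0
```

>>> jog_arm(
  plan="0 0 0 0 0 0 0.2; 0 0 0 0 0 0 0.2; 0 0 0 0 0 0 0.2; 0 0 0 0 0 0 0.2; 0 0 0 0 0 0 0.2",
)

```text
time: 16.75
tool_pos: [0.4599, 0.0409, 0.1926]
ee_rot: [[-0.002, 1.0, -0.0], [1.0, 0.002, 0.0], [0.0, -0.0, -1.0]]
wrist_force: [0.5, -0.3, -0.1]
width: 0.799
grip_force: 0.0
```

```bash
python3 - <<'E'
from h import *
a,_=cloud('side'); save(a,'s3.png',1.4)
E
```

```text
(no output)
```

View pics/s3.png

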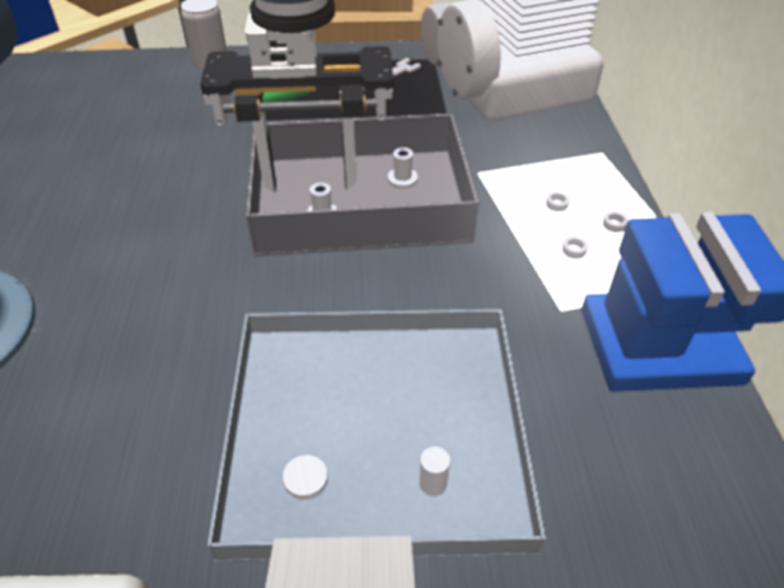

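Both spacers are standing in the tote, at (320,195) and (403,167). The stub at (434,470) and the disc at (305,476) haven't moved.

```bash
python3 -c "
from plant import arm; print(arm.close_job())"
```

```text
the job is handed in; nothing more can be done
None
```

Both spacers are standing on their flanges on the tote floor, the stub and disc are untouched in the tray, and I handed the job in at about 17 s; the judge's result was not shown.

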